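# Tray up the parts of a dismantled receiver

### The job

First push the telescopic aerial straight down until all its tubes are fully home, before moving anything else. Then put the four parts of this receiver into the tray, each standing upright and flat on the floor of its dish: the aerial in the large round dish, the large knob in the small round dish, the transformer in the square dish and the long heat sink in the long dish. The two look-alikes, the small knob and the short heat sink, belong to another job: leave them where they are.

Things in the scene. Friction and masses are not known exactly. Their poses are not given: they have to be found in the camera images.
- aerial_rod: Telescopic aerial, loose on the mat (top 2 mm above table). Origin: top centre of its 18 mm black cap, z up. Black base 56 mm diameter, 14 high; grip the steel outer tube, 22 mm diameter, 14 to 64 mm above the underside. Middle tube and thin rod each stand 25-42 mm out and stay put; press the cap: the rod slides first (3 N), then the tube (7 N). Home: cap top 78 mm above the underside. 0.4 kg.
- knob_large: Large round black fluted control knob with an aluminium top face, 44 mm diameter, 32 mm high, loose on the mat. Origin: centre of its underside, z up. About 60 g.
- transformer: Mains transformer: dark laminated steel core 50 mm along its x, 28 mm along its y, 42 mm high, with a copper coil that bulges to 42 mm along y. Loose on the mat. Origin: centre of its underside, z up. Best gripped across the core's flat ends (50 mm, along its x). About 0.3 kg.
- sink_long: Long finned aluminium heat sink, 80 mm along its x, 30 mm along its y, 34 mm high, fins running along x. Loose on the mat. Origin: centre of its underside, z up. Grip across the 30 mm. About 0.12 kg.
- knob_small: Look-alike of the large knob: the same black fluted knob but only 28 mm diameter, 24 mm high. Origin: centre of its underside. It belongs to another job and stays on the mat.
- sink_short: Look-alike of the long heat sink: the same section, 30 mm along y and 34 mm high, but only 44 mm along its x. Origin: centre of its underside. It belongs to another job and stays on the mat.
- dish_round_large: Fixed shallow open dish of white plastic standing on the dark steel tray, 10 mm high in all, floor 4 mm thick (inner floor 4 mm above its origin, walls rise 6 mm above the floor), walls 3 mm thick. Origin: centre of its underside, which is 4 mm above the table; z up. Round, 86 mm outer and 80 mm inner diameter: for the aerial.
- dish_round_small: Fixed shallow open dish of white plastic standing on the dark steel tray, 10 mm high in all, floor 4 mm thick (inner floor 4 mm above its origin, walls rise 6 mm above the floor), walls 3 mm thick. Origin: centre of its underside, which is 4 mm above the table; z up. Round, 70 mm outer and 64 mm inner diameter: for the large knob.
- dish_square: Fixed shallow open dish of white plastic standing on the dark steel tray, 10 mm high in all, floor 4 mm thick (inner floor 4 mm above its origin, walls rise 6 mm above the floor), walls 3 mm thick. Origin: centre of its underside, which is 4 mm above the table; z up. Square, inside 70 by 70 mm along its x and y: for the transformer.
- dish_long: Fixed shallow open dish of white plastic standing on the dark steel tray, 10 mm high in all, floor 4 mm thick (inner floor 4 mm above its origin, walls rise 6 mm above the floor), walls 3 mm thick. Origin: centre of its underside, which is 4 mm above the table; z up. Oblong, inside 104 mm along its x and 54 mm along its y: for the long heat sink.
Not all that is in view belongs to the job. What is shaped like the dish_round_large but turquoise or yellow is not meant.

How it is judged:
By the outcome, as a careful person would: the job done as asked, in the order asked, and still so for the second after the job is handed in, with the robot touching nothing.
It also fails if it takes over 125 s, if anything falls off the work surface, if the arm or the gripper's body presses on something with over 40 N, if the wrist force passes 120 N, or if a joint passes its speed limit or range.

### The arm

A 6-joint arm with a two-finger parallel gripper is mounted at the origin on the work surface. World frame = base frame: x ahead of the robot, y to its left, z up, the work surface at z = 0. Lengths are in m, angles in degrees, forces in N, time in s.
With the tool pointing down it reaches from about 0.35 to 0.975 m from the base axis. Payload 4.9 kg.
Tool frame: the origin (TCP) lies on the centre line of the jaws, within the pads' length; the fingertips stand 11 mm ahead of it and the grasp point (between the pads) lies 8 mm behind it; z points along the fingers, y is the line along which they close (so a half turn about z gives the same grasp; the last joint's range is limited). The gripper opens to 85 mm and grips with 20 to 120 N. Pads are 22 mm wide; open, the fingers measure 114 mm over their backs; the gripper's body (76 mm by 85 mm) begins 54 mm behind the grasp point. The pads swing forward as they close: fully open they stand 13 mm farther back than shut.
Start: joints at [-81.532, 3.019, 92.412, -0, 84.569, -6.818], TCP at [0.165, -0.603, 0.242] pointing down, gripper open.
Joint ranges: [-172.51, 172.51], [-57.92, 126.97], [3.15, 148.05], [-58.71, 238.71], [5.1, 150.11], [-179.66, 179.66]. Speed limits (degrees/s): [147.25, 147.25, 180, 180, 180, 180].

### API

Orientations are given as a 3x3 rotation matrix whose columns are the frame's x, y, z axes.
In Python, from bench import ctrl, eoat, kinematics, vision, job, models, monitor gives the robot as it stands. Calls block until the motion is done:
- ctrl.goto(position, orientation): joint-space move of the TCP to a pose.
- ctrl.line_to(position, ori=None, v=0.15): straight line of the TCP; ori=None keeps the orientation; v is the mean speed in m/s.
- ctrl.move_joints(angles): joint-space move.
- eoat.gripper_open() and eoat.grab(f_grip=None): open the fingers fully, or close them until they stop; f_grip is the grip in N (None keeps the last).
- ctrl.wait(seconds).
- kinematics.ik(position, orientation): joint angles nearest the present ones, or None.
- vision.get_image(name): name is "scene" or "side" or "wrist"; returns the picture (400x640x3 uint8, red, green, blue); there is no depth.
- vision.camera_info(name): a dict with "fovy" (degrees; the focal length in pixels is half the picture's height over the tangent of half this angle, whatever the lens; pixels are square), "cx", "cy" (the principal point, pixels), "extrinsics" (4x4, takes a point from world to camera coordinates); the wrist camera has in their place "T_tool_cam" (4x4, takes a point from camera to tool coordinates, whose origin is the TCP and whose axes are the flange's). Camera axes: x right, y up, looking along -z (the intrinsics and any distortion apply to the point x, -y, -z); pixel columns grow to the right and rows downward; lengths in m; the calibration is good to about 2 mm. A picture is of the moment at which its call begins: read the wrist's pose just before it. camera_info takes no time and is no camera call.
A pose or a line that the arm cannot do raises ctrl.PlanningError and nothing moves.
- job.job_done(): hands the job in; it is judged then, once.
Trained networks look in the newest picture that a camera, given by its name, has taken for a name from the list of things; names that differ only in an ending like _2 or _b are one class to them, and where a whole thing is asked for, a point or a joint stands for the part that bears it (a point fixed in the world has none). Each returns a list of dicts, best first, with "conf" (0 to 1); they miss things now and then, are a little off and sometimes report something else, mostly with a low value. They report only what shows in the picture. A call takes as long as a camera call. They do not tell look-alikes from the thing itself.
- models.find_in(camera, query): "xyz" ([x, y, z] in m, in world coordinates, good to about 4 mm: the middle of the surface that is visible of it).
- models.spot_point(camera, query): "xyz" ([x, y, z] in m, in world coordinates, good to about 4 mm: a listed point, or the origin of a listed thing).
Readings, each from a call of its own:
- monitor.current_clock(): time.
- monitor.current_joints(): joint angles.
- monitor.current_joint_vel(): joint speeds.
- monitor.current_effort(): joint torques, N m.
- monitor.current_ee_pos(): TCP position.
- monitor.current_tool_rot(): TCP orientation.
- monitor.current_force(): force on the tool from outside, world axes, zero at the start.
- monitor.current_wrist_torque(): the same for the moment, N m.
- monitor.current_grip_width(): finger opening in m.
- monitor.current_grasp_force(): force on a finger pad.
Only numpy, scipy, OpenCV 4.12 (cv2) and the standard library are available. Lean on these libraries where they do the work, as an engineer would, in place of code of your own. Each camera call takes 0.05 s, during which the arm holds its last target. There are 200 camera calls.

## Working session

There is one attempt and no reset: what is moved stays moved. The work goes in short steps, each a Python script; the robot and the scene stay as the last script left them, time stands still between calls to the robot, and variables do not carry over. Pictures are saved under pics/ and viewed, at most 14 in all, crops included, and the job is handed in when it is done.

```bash
ls; mkdir -p pics
python3 - <<'E'
from bench import ctrl,eoat,kinematics,vision,job,models,monitor
import cv2,numpy as np
for c in("scene","side","wrist"):
    im=vision.get_image(c); cv2.imwrite(f"pics/{c}0.png",im[:,:,::-1])
    i=vision.camera_info(c); print(c,{k:(np.round(v,4).tolist()) if not isinstance(v,str) else v for k,v in i.items()})
    for q in "aerial_rod knob_large transformer sink_long knob_small sink_short dish_round_large dish_round_small dish_square dish_long".split():
        print(q,[(np.round(d["xyz"],3).tolist(),round(d["conf"],2)) for d in models.spot_point(c,q)])
print(monitor.current_clock())
E
```

```text
pics
scene {'fovy': 43.4578, 'cx': 320.8847, 'cy': 207.9759, 'extrinsics': [[0.2204, 0.9754, 0.0106, -0.1139], [-0.8181, 0.1789, 0.5465, 0.3068], [0.5311, -0.1291, 0.8374, -1.502], [0.0, 0.0, 0.0, 1.0]]}
aerial_rod [([0.461, -0.185, 0.137], 0.49)]
knob_large [([0.444, -0.312, 0.001], 0.62)]
transformer [([0.579, -0.192, 0.003], 0.8)]
sink_long [([0.587, -0.065, 0.004], 0.83), ([0.496, 0.263, 0.005], 0.46)]
knob_small [([0.578, -0.312, 0.001], 0.62)]
sink_short [([0.463, -0.066, -0.002], 0.83), ([0.594, 0.277, 0.004], 0.5)]
dish_round_large [([0.251, 0.331, -0.003], 0.91), ([0.354, 0.254, 0.0], 0.69), ([0.5, 0.134, 0.001], 0.62), ([0.579, -0.311, 0.0], 0.38)]
dish_round_small [([0.596, 0.275, 0.007], 0.71)]
dish_square [([0.598, 0.135, 0.004], 0.96)]
dish_long [([0.499, 0.264, 0.001], 0.81)]
side {'fovy': 54.3016, 'cx': 310.118, 'cy': 203.8563, 'extrinsics': [[0.9995, -0.0265, 0.0152, -0.4374], [0.0103, 0.7605, 0.6492, -0.0622], [-0.0288, -0.6488, 0.7604, -1.0157], [0.0, 0.0, 0.0, 1.0]]}
aerial_rod [([0.466, -0.185, 0.138], 0.44)]
knob_large [([0.443, -0.314, 0.005], 0.85)]
transformer [([0.584, -0.197, 0.003], 0.73)]
sink_long [([0.587, -0.068, 0.003], 0.63)]
knob_small [([0.574, -0.313, 0.001], 0.74)]
sink_short [([0.46, -0.067, 0.002], 0.7)]
dish_round_large [([0.252, 0.331, -0.0], 0.81), ([0.498, 0.137, 0.008], 0.64), ([0.356, 0.252, 0.002], 0.6)]
dish_round_small [([0.598, 0.271, 0.003], 0.68), ([0.465, -0.067, 0.002], 0.62), ([0.586, -0.069, 0.005], 0.23)]
dish_square [([0.606, 0.138, 0.004], 0.61)]
dish_long [([0.499, 0.268, 0.001], 0.61)]
wrist {'fovy': 61.6072, 'cx': 315.1449, 'cy': 203.2256, 'T_tool_cam': [[-0.0, 0.9454, 0.3258, 0.0852], [1.0, -0.0, 0.0002, 0.0008], [0.0002, 0.3258, -0.9454, -0.1321], [0.0, 0.0, 0.0, 1.0]]}
aerial_rod []
knob_large []
transformer []
sink_long []
knob_small []
sink_short []
dish_round_large []
dish_round_small []
dish_square []
dish_long []
1.65
```

View pics/scene0.png

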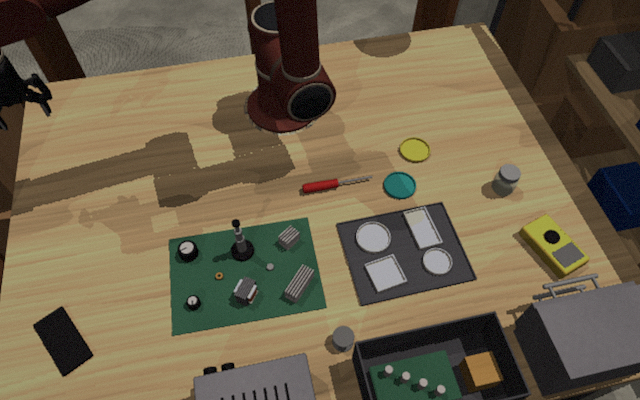

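View pics/side0.png

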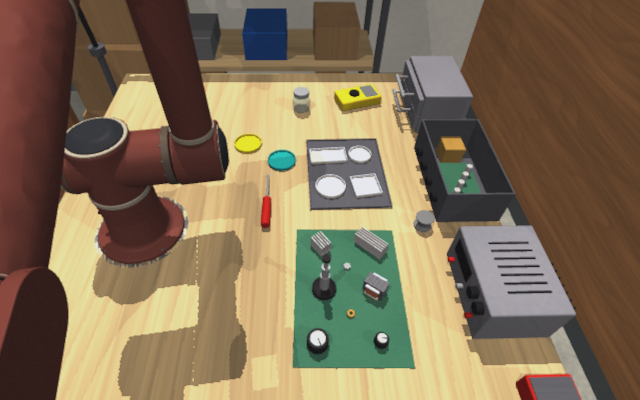

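Scene: aerial (240,235), large knob (188,250), small knob (193,302), transformer (246,290), long sink (299,283), short sink (288,236). The white dishes are at (373,237) large round, (437,262) small round, (385,273) square and (423,227) long. Turquoise (400,185) and yellow (415,150) are decoys. Next I move the wrist camera over the mat and tray.

```bash
cat > h.py <<'E'
from bench import ctrl,eoat,kinematics,vision,job,models,monitor
import cv2,numpy as np
def R(a):
    a=np.radians(a);c,s=np.cos(a),np.sin(a)
    return np.array([[c,s,0],[s,-c,0],[0,0,-1.]])
def shot(c):
    i=vision.camera_info(c)
    if c=="wrist":
        T=np.eye(4);T[:3,:3]=monitor.current_tool_rot();T[:3,3]=monitor.current_ee_pos()
        E=np.linalg.inv(T@np.array(i["T_tool_cam"]))
    else: E=np.array(i["extrinsics"])
    im=vision.get_image(c)
    f=im.shape[0]/2/np.tan(np.radians(i["fovy"])/2)
    K=np.array([[f,0,i["cx"]],[0,f,i["cy"]],[0,0,1]])
    return im,K@np.diag([1,-1,-1])@E[:3]     # image, 3x4 projection
def proj(P,X):
    p=P@np.append(X,1);return p[:2]/p[2]
def tri(Ps,uvs):
    A=np.vstack([[u*P[2]-P[0],v*P[2]-P[1]] for P,(u,v) in zip(Ps,uvs)])
    return np.linalg.lstsq(A[:,:3],-A[:,3],rcond=None)[0]
def ortho(im,P,z,x0,x1,y0,y1,s=2000):
    # top view of plane z: column = (y1-y)*s, row=(x1-x)*s
    M=np.array([[0,-1/s,x1],[-1/s,0,y1],[0,0,z],[0,0,1]])
    return cv2.warpPerspective(im,P@M,(int((y1-y0)*s),int((x1-x0)*s)),flags=cv2.INTER_CUBIC|cv2.WARP_INVERSE_MAP)
E
python3 - <<'E'
from h import *
print(np.round(monitor.current_tool_rot(),3).tolist())
names="aerial_rod knob_large transformer sink_long knob_small sink_short".split()
dn="dish_round_large dish_round_small dish_square dish_long".split()
V=[("m1",.43,-.24,180,names),("m2",.43,-.11,180,names),("t1",.47,.16,180,dn),("t2",.47,.25,180,dn)]
for k,x,y,a,q in V:
    for aa in(a,0):
        try: ctrl.goto([x,y,.27],R(aa));break
        except ctrl.PlanningError as e: print(k,aa,e)
    im,P=shot("wrist");np.savez(f"pics/{k}.npz",im=im,P=P);cv2.imwrite(f"pics/{k}.png",im[:,:,::-1])
    for n in q: print(k,n,[(np.round(d["xyz"],4).tolist(),round(d["conf"],2)) for d in models.spot_point("wrist",n)])
    r=(.38,.66,-.38,.01) if k[0]=="m" else (.42,.68,.05,.36)
    cv2.imwrite(f"pics/{k}o.png",ortho(im,P,.036 if k[0]=="m" else .014,*r)[:,:,::-1])
print(monitor.current_clock(),monitor.current_joints())
E
```

```text
[[0.965, 0.264, -0.0], [0.264, -0.965, 0.0], [-0.0, -0.0, -1.0]]
m1 aerial_rod [([0.4576, -0.1837, 0.1419], 0.55)]
m1 knob_large [([0.4433, -0.3145, 0.0014], 0.65)]
m1 transformer [([0.5828, -0.187, 0.004], 0.9), ([0.4445, -0.3142, 0.0028], 0.55)]
m1 sink_long [([0.5832, -0.0705, 0.0014], 0.79), ([0.4439, -0.3142, -0.0012], 0.53)]
m1 knob_small [([0.5747, -0.3115, 0.0027], 0.93)]
m1 sink_short [([0.4615, -0.0708, 0.0062], 0.71)]
m2 aerial_rod [([0.4613, -0.1848, 0.1374], 0.91)]
m2 knob_large [([0.4438, -0.3119, 0.0022], 0.82), ([0.5756, -0.3102, 0.0036], 0.27)]
m2 transformer [([0.5803, -0.1901, 0.0059], 0.69)]
m2 sink_long [([0.5857, -0.0718, 0.0009], 0.77)]
m2 knob_small [([0.5844, -0.0698, 0.0021], 0.65), ([0.5709, -0.3095, 0.0026], 0.58)]
m2 sink_short [([0.4644, -0.0661, 0.0021], 0.71)]
t1 dish_round_large [([0.3577, 0.2527, 0.0009], 0.88), ([0.4986, 0.1366, 0.0007], 0.7)]
t1 dish_round_small [([0.5963, 0.2724, 0.0055], 0.73)]
t1 dish_square [([0.599, 0.1399, -0.0008], 0.59)]
t1 dish_long [([0.4978, 0.2677, 0.0008], 0.86)]
t2 dish_round_large [([0.5029, 0.1379, -0.0006], 0.83), ([0.3565, 0.2534, 0.0006], 0.7)]
t2 dish_round_small [([0.5976, 0.2728, 0.0061], 0.83)]
t2 dish_square [([0.5972, 0.1415, -0.0005], 0.75)]
t2 dish_long [([0.4948, 0.2641, 0.0027], 0.76)]
6.775 [ 1.98944659e+01 -1.06818828e+01  1.02824822e+02 -8.67206594e-03
  8.78485324e+01 -7.00101025e+01]
```

View pics/m1o.png

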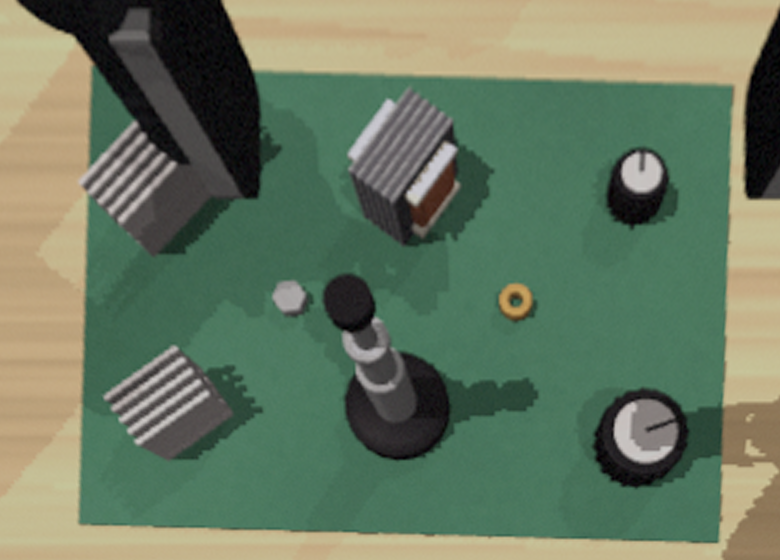

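View pics/m2o.png

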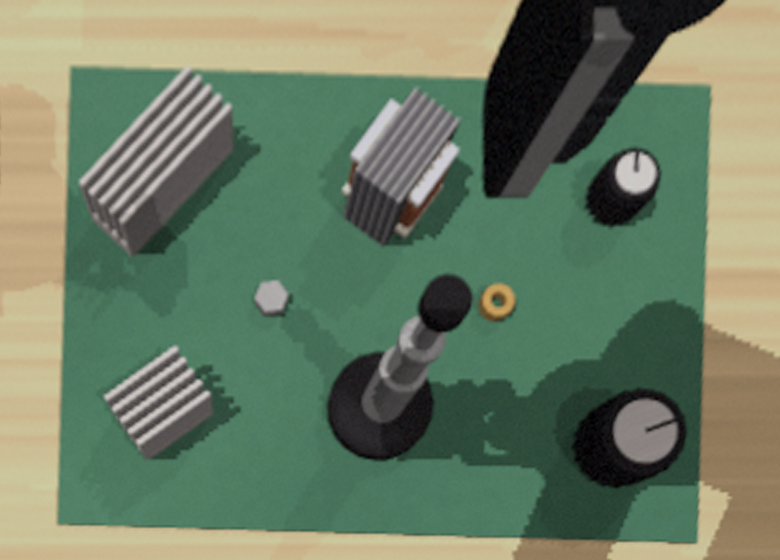

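View pics/t2o.png

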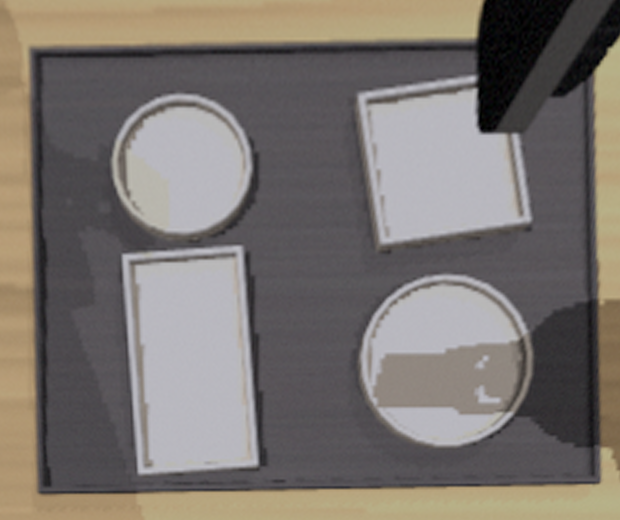

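Plane z=36 mm fits the sinks' tops: the same fin corner lies at (175,347) in m1o and (177,347) in m2o.

- **Sinks:** m2o (156,145) measures 79x30 mm, so it is the long sink. (157,400) measures 43 mm, so it is the short one.
- **Knobs:** m1o (650,430) is the 44 mm large knob and (638,185) is the small one.
- **Dishes in t2o:** large round (446,360), small round (182,166), square (444,158), long (190,360).

Now I triangulate the cap and make one enlarged crop to confirm.

```bash
cat > m.py <<'E'
from h import *
D={k:np.load(f"pics/{k}.npz") for k in("m1","m2","t1","t2")}
def o2w(c,r,z,x1=.66,y1=.01): return np.array([x1-r/2000,y1-c/2000,z])
def T(a,b): # ortho pixels in m1o, m2o -> 3D
    return tri([D["m1"]["P"],D["m2"]["P"]],[proj(D["m1"]["P"],o2w(*a,.036)),proj(D["m2"]["P"],o2w(*b,.036))])
E
python3 - <<'E'
from m import *
for n,a,b in[("cap",(349,300),(445,302)),("base",(398,404),(381,405)),("knobL",(650,430),(648,430)),("trafo N corner",(408,88),(418,88)),("trafo E corner",(455,127),(460,121)),("shortfin",(175,347),(177,347))]:
    print(n,np.round(T(a,b),4))
a=[]
for k in("m1","m2"):
    a.append(ortho(D[k]["im"],D[k]["P"],.044,.545,.62,-.235,-.145,4400))
for b in((.54,.635,-.115,-.025),(.42,.505,-.115,-.025)): a.append(ortho(D["m2"]["im"],D["m2"]["P"],.036,*b,3300))
w=396
a=[cv2.resize(x,(w,int(x.shape[0]*w/x.shape[1])))[:290] for x in a]
a=[cv2.copyMakeBorder(x,0,290-x.shape[0],0,0,cv2.BORDER_CONSTANT) for x in a]
cv2.imwrite("pics/crop1.png",np.vstack([np.hstack(a[:2]),np.hstack([a[2],a[3]])])[:,:,::-1])
# dish rims heights: t1 vs t2 white blobs centroid via triangulation
res=[]
for k in("t1","t2"):
    o=ortho(D[k]["im"],D[k]["P"],.014,.42,.68,.05,.36); cv2.imwrite(f"pics/{k}o.png",o[:,:,::-1])
E
```

```text
cap [ 0.4657 -0.185   0.1345]
base [ 0.4655 -0.1854  0.0105]
knobL [ 0.4458 -0.3156  0.0332]
trafo N corner [ 0.6061 -0.1957  0.0495]
trafo E corner [ 0.5934 -0.2179  0.0427]
shortfin [ 0.4854 -0.0787  0.0388]
```

View pics/crop1.png

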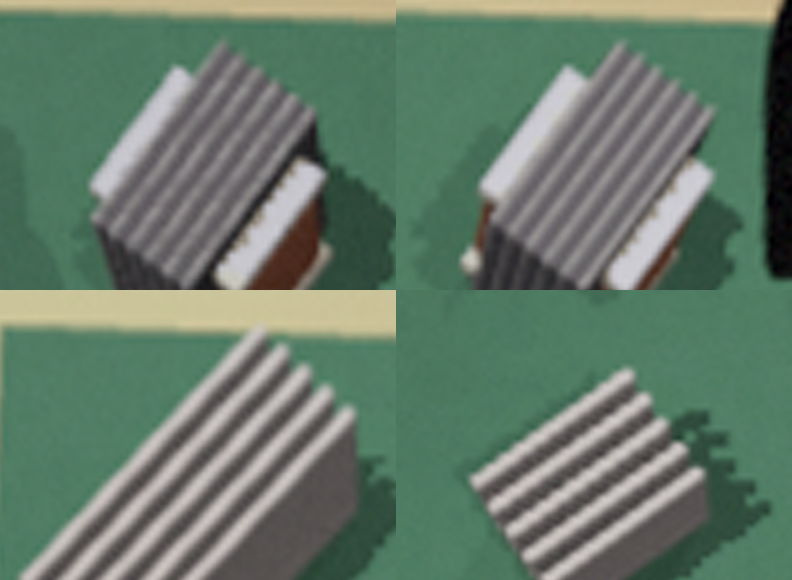

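View pics/t1o.png

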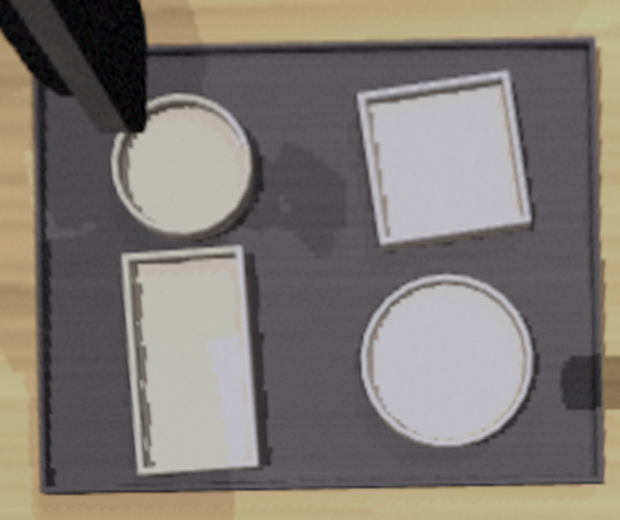

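The crop shows the transformer top as 49x27 mm with the same corners in both views at z=44, centre (.5826,-.1917), stripes at -37°. The long sink (bottom left) runs past its crop and the short one (bottom right) does not. The dish rims agree in both views at z=14. Next I push the aerial home.

Run:
```python
from h import *
eoat.grab(20)
x,y=.465,-.185
ctrl.goto([x,y,.19],R(180))
f0=np.array(monitor.current_force());print(np.round(f0,2),monitor.current_grip_width(),monitor.current_ee_pos())
z=.158;ctrl.line_to([x,y,z],v=.1);L=[]
while z>.086:
    z-=.003 if z>.098 else .001
    ctrl.line_to([x,y,z],v=.06 if z>.098 else .02)
    ctrl.wait(.05)
    f=np.array(monitor.current_force())-f0
    L.append((round(z,3),round(monitor.current_ee_pos()[2],4),*np.round(f,1)))
    if f[2]>14: break
print(*L,sep="\n")
ctrl.line_to([x,y,.16],v=.15)
print(monitor.current_clock())
```

```text
[0.47 0.22 0.52] -0.00033157136601517445 [ 0.4654286  -0.18439812  0.19030461]
(0.155, np.float64(0.1554), np.float64(-0.8), np.float64(0.3), np.float64(-0.7))
(0.152, np.float64(0.1519), np.float64(-0.8), np.float64(-0.2), np.float64(-0.2))
(0.149, np.float64(0.1488), np.float64(-0.1), np.float64(0.1), np.float64(-0.2))
(0.146, np.float64(0.1459), np.float64(-1.2), np.float64(0.0), np.float64(-0.5))
(0.143, np.float64(0.1428), np.float64(0.4), np.float64(-0.1), np.float64(-0.8))
(0.14, np.float64(0.1396), np.float64(-1.0), np.float64(-1.0), np.float64(-0.5))
(0.137, np.float64(0.1366), np.float64(-0.3), np.float64(-1.2), np.float64(-1.3))
(0.134, np.float64(0.1337), np.float64(-1.1), np.float64(0.1), np.float64(-0.5))
(0.131, np.float64(0.1307), np.float64(-0.9), np.float64(-0.3), np.float64(-1.5))
(0.128, np.float64(0.1277), np.float64(-0.6), np.float64(0.0), np.float64(-0.7))
(0.125, np.float64(0.1247), np.float64(0.1), np.float64(-0.3), np.float64(-0.5))
(0.122, np.float64(0.1217), np.float64(-1.2), np.float64(0.1), np.float64(-0.5))
(0.119, np.float64(0.119), np.float64(-1.9), n
[... 692 characters left out ...]
0961), np.float64(-1.9), np.float64(0.9), np.float64(4.4))
(0.095, np.float64(0.0951), np.float64(-2.4), np.float64(1.4), np.float64(4.2))
(0.094, np.float64(0.094), np.float64(-2.3), np.float64(0.7), np.float64(4.6))
(0.093, np.float64(0.093), np.float64(-3.0), np.float64(1.2), np.float64(4.9))
(0.092, np.float64(0.092), np.float64(-1.8), np.float64(0.3), np.float64(3.7))
(0.091, np.float64(0.091), np.float64(-2.1), np.float64(1.0), np.float64(5.2))
(0.09, np.float64(0.091), np.float64(-4.2), np.float64(1.5), np.float64(9.1))
(0.089, np.float64(0.091), np.float64(-5.4), np.float64(2.3), np.float64(13.1))
(0.088, np.float64(0.091), np.float64(-6.9), np.float64(2.8), np.float64(17.8))
19.3167
```

Run:
```python
from h import *
a=shot("scene")[0][180:340,150:350];b=shot("side")[0][200:380,270:430]
c=shot("wrist")[0]; cv2.imwrite("pics/p_w.png",c[:,:,::-1])
f=lambda x:cv2.resize(x,(int(x.shape[1]*300/x.shape[0]),300),interpolation=cv2.INTER_CUBIC)
A=np.hstack([f(a),f(b)]);print(A.shape)
C=cv2.resize(c,(460,288)); A=A[:,:790]
C=cv2.copyMakeBorder(C,0,0,0,A.shape[1]-460,cv2.BORDER_CONSTANT)
cv2.imwrite("pics/push.png",np.vstack([A,C])[:,:,::-1])
for k in("scene","side","wrist"):
  print([np.round(d["xyz"],3) for d in models.spot_point(k,"aerial_rod")])
```

```text
(300, 641, 3)
[array([ 0.462, -0.185,  0.079])]
[array([ 0.468, -0.186,  0.081])]
[array([ 0.461, -0.186,  0.082])]
```

View pics/push.png

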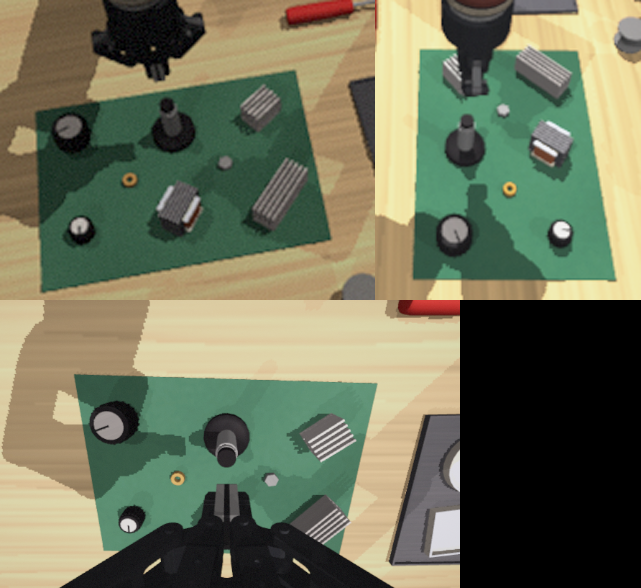

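The aerial is home: it stopped hard at tip z=.080, and the networks put the cap at z .079-.082. Nothing else moved. Next is pick and place with checks on grip width, aerial first.

```bash
cat >> h.py <<'E'
def move(n,src,a0,dst,a1,zg,w,f,hi=.17):
    eoat.gripper_open()
    ctrl.goto([*src,hi],R(a0)); ctrl.line_to([*src,zg],v=.12)
    f0=np.array(monitor.current_force())
    eoat.grab(f); g=monitor.current_grip_width()
    print(n,"width",round(g,4),"want",w)
    if abs(g-w)>.004: print("BAD");eoat.gripper_open();ctrl.line_to([*src,hi]);raise SystemExit
    ctrl.line_to([*src,hi],v=.15); print(" held",round(monitor.current_grip_width(),4),np.round(np.array(monitor.current_force())-f0,1))
    ctrl.goto([*dst,hi],R(a1)); ctrl.line_to([*dst,zg+.02],v=.15)
    ctrl.line_to([*dst,zg+.0068],v=.04); ctrl.wait(.2)
    f1=np.array(monitor.current_force());eoat.gripper_open()
    ctrl.line_to([*dst,hi],v=.15); print(" placed",np.round(f1-f0,1),monitor.current_clock())
E
python3 - <<'E'
from h import *
move("aerial",(.465,-.185),180,(.500,.137),180,.037,.022,70)
im=shot("scene")[0];cv2.imwrite("pics/a.png",cv2.resize(im[160:320,150:490],(790,372))[:,:,::-1])
E
```

```text
aerial width 0.0203 want 0.022
 held 0.0207 [-0.5  0.4 -3.7]
 placed [-1.3  0.4 -3.9] 28.0083
```

View pics/a.png

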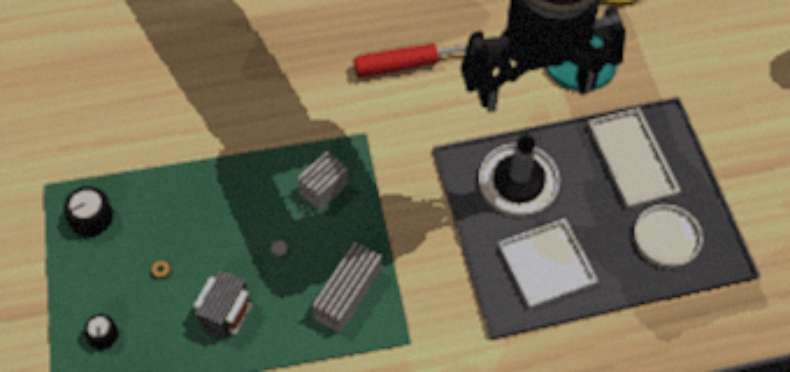

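The aerial stands upright in the large white dish at (519,180) of the crop. Now the other three.

Run:
```python
from h import *
move("transformer",(.5826,-.1917),53.3,(.601,.138),98.5,.022,.050,70)
move("sink",(.587,-.068),136.5,(.500,.265),184,.020,.030,50)
move("knob",(.445,-.315),180,(.597,.269),180,.020,.044,40)
ctrl.goto([.43,-.2,.27],R(180)); 
im=shot("scene")[0];cv2.imwrite("pics/b.png",cv2.resize(im[160:320,150:490],(790,372))[:,:,::-1])
ctrl.goto([.46,.2,.28],R(180))
im,P=shot("wrist");cv2.imwrite("pics/c.png",ortho(im,P,.014,.42,.68,.05,.36)[:,:,::-1])
for n in"aerial_rod transformer sink_long knob_large".split():print(n,[(np.round(d["xyz"],3),d["conf"]) for d in models.spot_point("wrist",n)][:2])
print(monitor.current_clock())
```

```text
transformer width 0.0488 want 0.05
 held 0.0489 [-0.3  0.4 -2.6]
 placed [2.1 0.1 0.1] 37.1583
sink width 0.0291 want 0.03
 held 0.0293 [ 1.4 -0.3 -2. ]
 placed [ 0.8 -0.4 -2.4] 46.125
knob width 0.0425 want 0.044
 held 0.0427 [ 0.2  0.6 -0.3]
 placed [ 0.2 -0.9  1.2] 56.9167
aerial_rod [(array([0.494, 0.136, 0.091]), 0.52)]
transformer [(array([0.603, 0.136, 0.01 ]), 0.87)]
sink_long [(array([0.497, 0.263, 0.005]), 0.64)]
knob_large [(array([0.593, 0.266, 0.008]), 0.66)]
60.5417
```

View pics/b.png

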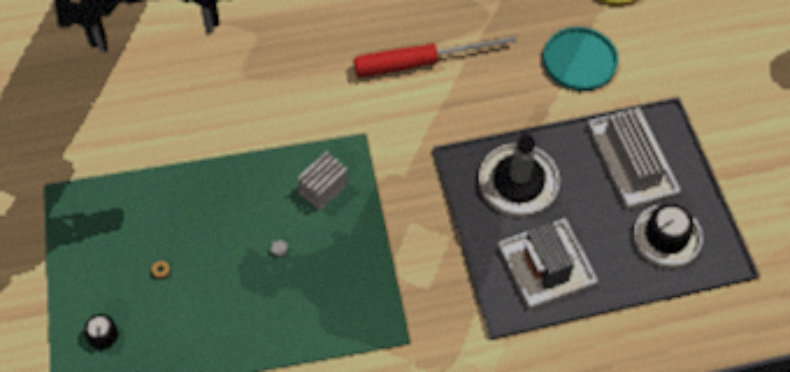

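View pics/c.png

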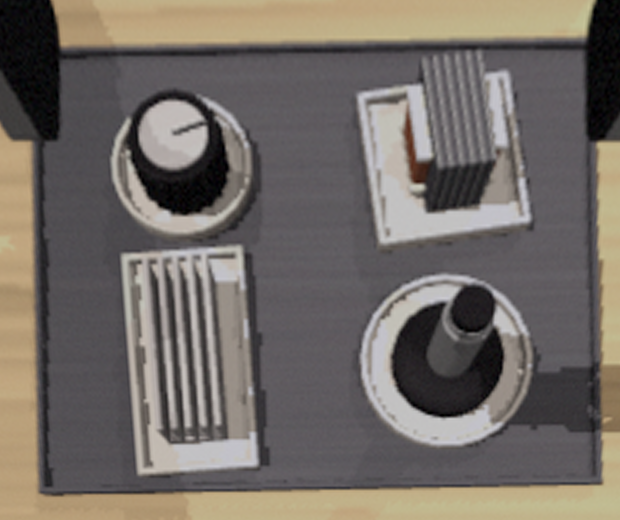

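All four parts stand upright inside their dishes: knob (178,150), transformer (455,130), sink (185,350) and aerial (450,355) in the last picture. The small knob and short sink still lie in their places on the mat.

```bash
python3 -c "
from h import *
print(job.job_done())"
```

```text
the job is handed in; nothing more can be done
None
```

I pushed the aerial fully home first, then stood all four parts upright in their dishes, left both look-alikes where they were, and handed the job in at about 61 s.

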